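Point-and-confirm check of the stain jars

ROBOT

A 7-joint arm with a two-finger parallel gripper is mounted at the origin on the work surface. World frame = base frame: x ahead of the robot, y to its left, z up, the work surface at z = 0. Lengths are in mm, angles in rad, forces in N, time in s.
With the tool pointing down it reaches from about 400 to 875 mm from the base axis. Payload 4.4 kg.
Tool frame: the origin (TCP) lies at the very end of the fingers, on their centre line; the grasp point (between the pads) lies 19 mm behind it; z points along the fingers, y is the line along which they close (so a half turn about z gives the same grasp; the last joint's range is limited). The gripper opens to 85 mm and grips with 20 to 120 N. Pads are 22 mm wide; open, the fingers measure 114 mm over their backs; the gripper's body (76 mm by 85 mm) begins 54 mm behind the grasp point. The pads swing forward as they close: fully open they stand 13 mm farther back than shut.
Start: joints at [-0.066, 0.628, 0.038, 1.517, -0.027, 0.996, -0.02], TCP at [650.014, 0.027, 231.313] pointing down, gripper open.
Joint ranges: [-3.06, 3.06], [-0.37, 2.12], [-1.25, 1.32], [0.18, 2.47], [-1.1, 4.24], [0.23, 1.98], [-2.94, 2.94]. Speed limits (rad/s): [2.57, 2.57, 3.14, 3.14, 3.14, 3.14, 3.14].

INTERFACE

Orientations are given as [roll, pitch, yaw] about the fixed x, y, z axes, in that order (R = Rz(yaw) Ry(pitch) Rx(roll)).
In Python, from cell import ctrl gives the robot as it stands.
- The arm moves only by the tool step_arm, never from a script. Its argument "series" is a list that holds one entry, the list of rows, each a list of 7 numbers: the turn, a rotation vector about the tool's x, y, z as a fraction of full scale, then the shift along the tool's x, y, z as a fraction of full scale, then the closure, from 0 (fully open) to 1 (shut). In form: [[[ax, ay, az, tx, ty, tz, gripper], ...]]. A call has 1 to 12 rows; each row shifts and turns the commanded pose from where the row before left it, along the tool's axes as they then stand; what a row does not reach is not made up. Full scale, the value 1, is 150 mm for a shift and 45 degrees for a turn. A row lasts 1/10 s, in which the tool goes at most 50 mm and 8.59 degrees, less where a joint would pass 70% of its speed; a pose out of reach is approached as far as the arm can. A call with a number of a shift or a turn outside -1 to 1 is refused whole. A call with a gripper value outside its range is refused whole. The fingers move at their own pace and stop on an object; the grip force is fixed at half the most. Time passes only in rows, so rows that do not move let the fingers close. It gives the time, the measured TCP pose, the force, the opening and the grip force at its end, in the units of the state.
- ctrl.read_state(): the state, without advancing time (a new reading comes with each control period).
- ctrl.get_image(name): name is "scene" or "side" or "wrist"; returns a dict with "img" (420x560x3 uint8, red, green, blue), "fx", "fy", "cx", "cy" (pixels), "R" (3x3) and "t" (3): a world point X has camera coordinates R X + t. Camera axes: x right, y down, z forward; pixel columns grow to the right and rows downward; lengths in mm; the calibration is good to about 2 mm. The wrist camera is an equidistant fisheye: a pixel r from the principal point sees the ray r / f radians off the axis. A picture is of the moment at which its call begins. There is no depth.
- ctrl.finish_job(): hands the job in; it is judged then, once.
Trained networks look in a picture, given as the dict that the camera call returned (one of the last four; its "shot" number tells which), for a name from the list of things; names that differ only in an ending like _2 or _b are one class to them, and where a whole thing is asked for, a point or a joint stands for the part that bears it (a point fixed in the world has none). Each returns a list of dicts, best first, with "score" (0 to 1); they miss things now and then, are a little off and sometimes report something else, mostly with a low value. They report only what shows in the picture. A call takes as long as a camera call.
- ctrl.recognise(picture, thing): "centre" ([column, row] in pixels, amid what is visible of it).
The state is a dict: "clock": time; "qpos": joint angles; "qd": joint speeds; "tau": joint torques, N m; "eef_pos": TCP position; "tool_rot": TCP orientation; "force": force on the tool from outside, world axes, zero at the start; "torque": the same for the moment, N m; "width": finger opening in mm; "gripper_force": force on a finger pad.
Only numpy, scipy, OpenCV 4.12 (cv2) and the standard library are available. Lean on these libraries where they do the work, as an engineer would, in place of code of your own. Each camera call takes 0.05 s, during which the arm holds its last target. There are 200 camera calls.

TASK

Do the point-and-confirm check before staining: with the fingers pointing straight down, point at the tallest jar and then at the short wide jar, each time holding the fingertips still for two full seconds about 2 cm above the middle of the lid. Then log the check by pressing the single wide key of the tally counter all the way down, let it come up again, and finish clear of it. Touch no jar at any time, press none of the small keys, and leave the tube rack and slide box where they are.

Things in the scene. Friction and masses are not known exactly. Their poses are not given: they have to be found in the camera images.
- tall_jar: Closed round amber-glass jar with a white flat lid and paper label band, loose, about 0.2 kg, standing upright. The tallest of the four jars: 125 mm high, 52 mm across. Origin: centre of its underside, z up. Not to be touched.
- squat_jar: Closed round amber-glass jar with a white flat lid and paper label band, loose, about 0.2 kg, standing upright. The short wide jar, lowest and widest of the four: 55 mm high, 74 mm across. Origin: centre of its underside, z up. Not to be touched.
- middle_jar_a: Closed round amber-glass jar with a white flat lid and paper label band, loose, about 0.2 kg, standing upright. One of two equal middle-sized jars: 85 mm high, 56 mm across. Origin: centre of its underside, z up. Not to be touched.
- middle_jar_b: Closed round amber-glass jar with a white flat lid and paper label band, loose, about 0.2 kg, standing upright. The other of the two equal middle-sized jars: 85 mm high, 56 mm across. Origin: centre of its underside, z up. Not to be touched.
- tall_jar_lid (a point): Centre of the top face of the tall jar's lid (lid 50 mm across), 125 mm above the bench.
- squat_jar_lid (a point): Centre of the top face of the squat jar's lid (lid 72 mm across), 55 mm above the bench.
- counter: White desktop tally counter fixed to the bench, 120 mm (its x) by 250 mm (its y), top face 30 mm high with a strip of small dark windows along its far (+x) side that is 44 mm high (local x 20 to 60 mm). Grey keys stand 8 mm proud of the top face: a row of four small square keys (18 mm) and, apart from them near its -y end, one wide key. Origin: centre of its underside.
- wide_key_top (a point): Centre of the top face of the counter's single wide key (30 mm along the counter's x, 55 mm along its y), 38 mm above the bench when up, at local (-18, -80) mm of the counter. The nearest small key's edge is 75 mm away along y.
- wide_key (a joint): Travel of the wide key, straight down, m: 0 up, 0.005 fully down. Springs back; the force rises from about 1.2 N to 4.2 N at the bottom stop.
- small_key1 (a joint): Travel of a small square key at local (-12, 100) mm of the counter, m: 0 up, 0.005 fully down. Sprung like the wide key. Not to be pressed.
- small_key2 (a joint): Travel of a small square key at local (-12, 68) mm of the counter, m: 0 up, 0.005 fully down. Sprung like the wide key. Not to be pressed.
- small_key3 (a joint): Travel of a small square key at local (-12, 36) mm of the counter, m: 0 up, 0.005 fully down. Sprung like the wide key. Not to be pressed.
- small_key4 (a joint): Travel of a small square key at local (-12, 4) mm of the counter, m: 0 up, 0.005 fully down. Sprung like the wide key. Not to be pressed.
- tube_rack: Blue tube rack 50 x 110 x 30 mm with two capped tubes up to 60 mm above the bench, loose, 0.4 kg, beyond the jars. Origin: centre of its underside. Bystander.
- slide_box: White box with grey lid for glass slides, 88 x 103 x 36 mm, loose, 0.35 kg, beyond the counter. Origin: centre of its underside. Bystander.

How it is judged (in metres and radians):
On the way, in this order (a step that is already met when the one before it is completed fails the run):
1. the fingers point down at the middle of the tallest jar's lid from just above, and dwell (horizontal distance between the grasp point and tall_jar_lid below 0.02 m and z of the grasp point in the frame of tall_jar_lid between 0.003 and 0.07 m and (angle between the grasp point's own z axis and vertical below 0.52 rad or angle between the grasp point's own z axis and vertical above 2.62 rad)), for 1.6 s.
2. the fingers point down at the middle of the short wide jar's lid from just above, and dwell (horizontal distance between the grasp point and squat_jar_lid below 0.02 m and z of the grasp point in the frame of squat_jar_lid between 0.003 and 0.07 m and (angle between the grasp point's own z axis and vertical below 0.52 rad or angle between the grasp point's own z axis and vertical above 2.62 rad)), for 1.6 s.
3. the wide key is pressed down by the hand (value of joint wide_key above 0.004 m and (contact force between wide_key and the fingers above 0.5 N or contact force between wide_key and the arm above 0.5 N)), for 0.05 s.
4. the wide key has come up again (value of joint wide_key below 0.0015 m), for 0.2 s.
At the end, for the whole second after the job is handed in: All four jars stand upright (within 0.1 rad) at rest within 8 mm of where they began, the tube rack and slide box within 12 mm, and all keys of the counter are up (within 1.5 mm) (distance of each of tall_jar, squat_jar, middle_jar_a, middle_jar_b from where it was at the start of the episode below 0.008 m and angle between each of tall_jar, squat_jar, middle_jar_a, middle_jar_b's own z axis and vertical below 0.1 rad and linear speed of each of tall_jar, squat_jar, middle_jar_a, middle_jar_b below 0.02 m/s and distance of each of tube_rack, slide_box from where it was at the start of the episode below 0.012 m and value of joint each of small_key1, small_key2, small_key3, small_key4, wide_key below 0.0015 m); the robot touches nothing.
It fails at once if a jar is touched (contact force between any of tall_jar, squat_jar, middle_jar_a, middle_jar_b and the fingers above 0.3 N or contact force between any of tall_jar, squat_jar, middle_jar_a, middle_jar_b and the arm above 0.3 N).
It fails at once if a jar is lifted, shifted or tipped (distance of any of tall_jar, squat_jar, middle_jar_a, middle_jar_b from where it was at the start of the episode above 0.008 m or angle between any of tall_jar, squat_jar, middle_jar_a, middle_jar_b's own z axis and vertical above 0.1 rad).
It fails at once if the tube rack or slide box is moved or lifted by more than 12 mm (distance of any of tube_rack, slide_box from where it was at the start of the episode above 0.012 m).
It fails at once if a small key is pressed (value of joint any of small_key1, small_key2, small_key3, small_key4 above 0.0025 m).
It also fails if it takes over 58 s, if anything falls off the work surface, if the arm or the gripper's body presses on something with over 40 N, if the wrist force passes 120 N, or if a joint passes its speed limit or range.

## Working session

There is one attempt and no reset: what is moved stays moved. The work goes in short steps, Python scripts to look and compute and a tool call to move; the robot and the scene stay as the last step left them, time stands still between calls to the robot, and variables do not carry over. Pictures are saved under pics/ and viewed, at most 10 in all, crops included, and the job is handed in when it is done.

Besides the shell and the picture viewer there is one more tool, called after "Emit:" as a command line: name --argument value ..., lists and objects as JSON in quotes. step_arm: Moves the arm, as the interface text tells. Shift numbers are shares of 150 mm and turn numbers shares of 45 degrees, none past 1 either way. Its arguments: {"type":"object","properties":{"series":{"type":"array","items":{"type":"array","items":{"type":"array","items":{"type":"number","minimum":-1,"maximum":1}}}}},"required":["series"]}

```bash
mkdir -p pics; cat > h.py <<'E'
import numpy as np, cv2
from cell import ctrl
def ray(p,uv):
    x=(np.array(uv,float)-[p["cx"],p["cy"]])/[p["fx"],p["fy"]]
    if p.get("fish"):
        r=np.linalg.norm(x); d=np.array([*(x/r*np.sin(r)),np.cos(r)]) if r>1e-9 else np.array([0,0,1.])
    else: d=np.array([*x,1.])
    R=np.array(p["R"]);return -R.T@np.array(p["t"]),R.T@d
def onz(p,uv,z):
    c,d=ray(p,uv);return (c+d*(z-c[2])/d[2])[:2].round(1)
def get(n):
    p=ctrl.get_image(n);p["fish"]=n=="wrist";return p
E
python3 - <<'E'
from h import *
ims=[]
Z=dict(tall_jar=62,squat_jar=27,middle_jar_a=42,counter=30,tube_rack=20,slide_box=20,tall_jar_lid=125,squat_jar_lid=55,wide_key_top=38)
for n in("scene","side","wrist"):
    p=get(n);cv2.imwrite(f"pics/{n}0.png",p["img"][:,:,::-1])
    print(n,-np.array(p["R"]).T@p["t"])
    for k in Z:
        print(k,[(np.round(d["centre"]),round(d["score"],2),onz(p,d["centre"],Z[k])) for d in ctrl.recognise(p,k)[:3]])
print(ctrl.read_state())
E
```

```text
scene [1151.77782019  790.6560751   760.46176583]
tall_jar [(array([357., 222.]), 0.64, array([459. ,  69.9]))]
squat_jar [(array([414., 279.]), 0.64, array([457.1, 263.6])), (array([270., 185.]), 0.45, array([ 514.6, -229.2]))]
middle_jar_a [(array([294., 250.]), 0.8, array([632.4,  58.9])), (array([354., 305.]), 0.78, array([629.1, 264.6]))]
counter [(array([270., 194.]), 0.64, array([ 542.1, -189.3])), (array([414., 279.]), 0.47, array([460.6, 266.1]))]
tube_rack [(array([233., 279.]), 0.89, array([783.6,  48.1]))]
slide_box [(array([200., 213.]), 0.95, array([ 736.7, -218. ]))]
tall_jar_lid [(array([358., 227.]), 0.71, array([531.8, 150.2]))]
squat_jar_lid [(array([411., 279.]), 0.85, array([489.6, 281.1]))]
wide_key_top [(array([256., 174.]), 0.54, array([ 527.7, -288.2]))]
side [249.53931694 603.35795586 977.22147533]
tall_jar []
squat_jar [(array([275., 343.]), 0.88, array([465.6, 272.7]))]
middle_jar_a [(array([209., 303.]), 0.94, array([636.1, 270.3])), (array([262., 237.]), 0.74, array([627.9,  58.9]))]
counter [(array([345., 190.]), 0.83, array([ 519.7, -193.8])), (array([
[... 1086 characters left out ...]
[-0.06579404,  0.62839124,  0.03846292,  1.5173969 , -0.02703401,
        0.9963048 , -0.01997889]), 'qd': array([ 1.53808568e-03,  1.10049069e-03, -4.58879134e-05,  1.15378565e-03,
       -1.65027877e-03, -2.18519397e-04,  1.85116139e-03]), 'tau': array([-1.33464913e-03, -5.63260317e+01,  1.22500543e+00, -1.93776602e+01,
        1.08483594e-02,  1.71249332e-03, -1.77034298e-05]), 'eef_pos': array([6.50013941e+02, 5.51177334e-02, 2.31319408e+02]), 'tool_rot': array([ 3.14157743e+00, -8.74200417e-05,  1.57079805e+00]), 'force': array([-6.28312111e-01,  3.81633155e-04, -8.02582060e-01]), 'torque': array([ 0.03547223, -0.02304182, -0.02522273]), 'gripper_force': 0.0, 'width': 85.13054152726946}
```

View pics/scene0.png

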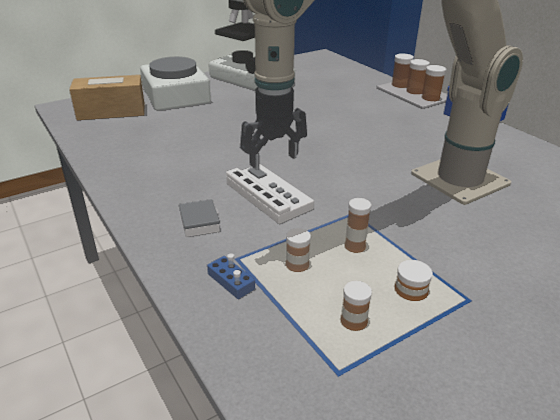

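View pics/side0.png

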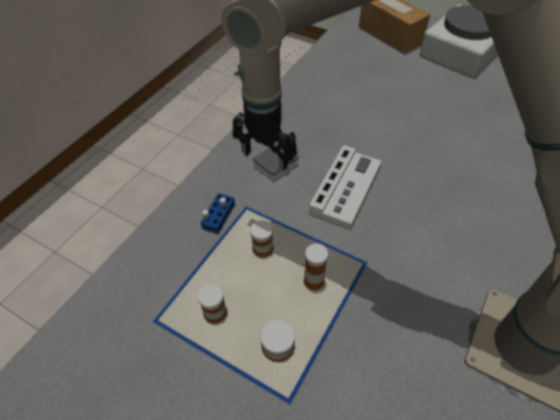

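View pics/wrist0.png

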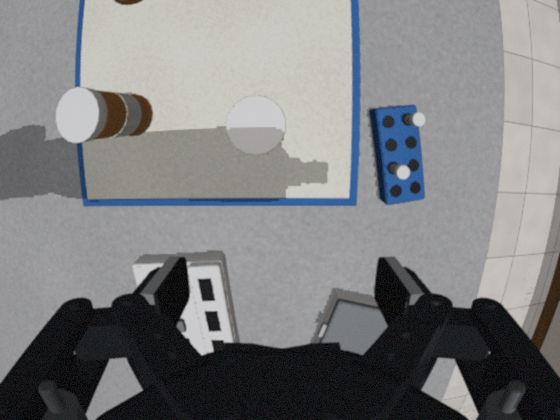

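The scene view shows the tall jar's lid at about (359,204) and the squat lid at (414,270). The side view shows those lids at (316,251) and (278,335), with the wide key at (363,165). In the wrist view the tall lid is at (81,115). The detector points are body centres, so I'll use my lid pixels instead.

```bash
python3 - <<'E'
from h import *
P={n:get(n) for n in("scene","side","wrist")}
for l,n,uv,z in [("tall","scene",(359,204),125),("tall","side",(316,251),125),("tall","wrist",(81,115),125),
 ("squat","scene",(414,270),55),("squat","side",(278,335),55),("key","scene",(257,171),38),("key","side",(363,165),38),
 ("ma","scene",(298,238),85),("ma","side",(262,229),85),("ma","wrist",(256,125),85),("mb","scene",(356,291),85),("mb","side",(211,296),85),
 ("small near key4?","side",(350,186),38),("small1","side",(336,217),38),("cornerNW","side",(348,148),44),("cornerfarL","side",(312,207),44),("cornernear","side",(346,221),30),("cornernearR","side",(381,160),30)]:
    print(l,n,onz(P[n],uv,z))
im=np.hstack([cv2.resize(P["side"]["img"][130:240,290:400],(550,550),interpolation=2)])
cv2.imwrite("pics/crop.png",im[:,:,::-1])
E
```

```text
tall scene [471.7  83.6]
tall side [472.2  79.9]
tall wrist [476.5  82.1]
squat scene [463.5 263. ]
squat side [462.1 263.7]
key scene [ 515.3 -301.3]
key side [ 514.2 -296.6]
ma scene [631.6  72.2]
ma side [623.6  64.1]
ma wrist [627.3  63.8]
mb scene [632.4 270. ]
mb side [624.7 270.9]
small near key4? side [ 512.5 -206.4]
small1 side [498.7 -91.8]
cornerNW side [ 577.9 -332. ]
cornerfarL side [565.5 -85.8]
cornernear side [472.9 -98.8]
cornernearR side [ 479.9 -348.3]
```

View pics/crop.png

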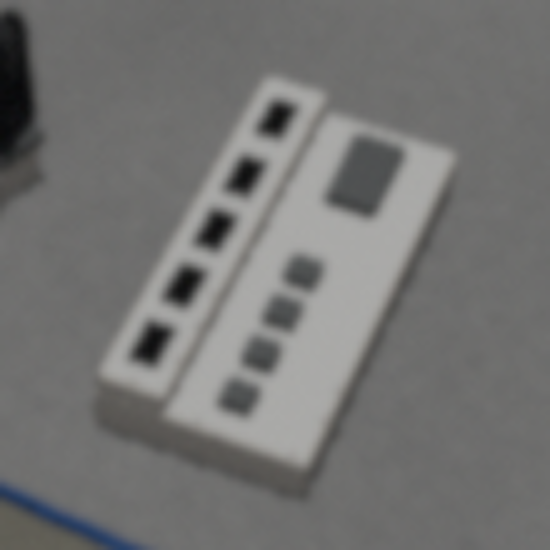

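The crop confirms that the wide key's centre is at side (363,165), which puts it near (514,-298). The tool axes map as x→+Y, y→+X and z→down. First I'll close the fingers and go above the tall jar.

Emit:
step_arm --series '[[[0,0,0,0.068,-0.147,0,1],[0,0,0,0.068,-0.147,0,1],[0,0,0,0.068,-0.147,0,1],[0,0,0,0.068,-0.147,0,1],[0,0,0,0.068,-0.147,0,1],[0,0,0,0.068,-0.147,0,1],[0,0,0,0.068,-0.147,0,1],[0,0,0,0.068,-0.147,0,1],[0,0,0,0,0,0,1],[0,0,0,0,0,0,1],[0,0,0,0,0,0,1],[0,0,0,0,0,0,1]]]'

```text
clock: 2.85
eef_pos: [474.6, 81.1, 231.3]
tool_rot: [3.141, 0.0, 1.57]
force: [-0.5, 0.2, -0.8]
width: 0.2
gripper_force: 0.0
```

```bash
python3 - <<'E'
from h import *
s=ctrl.read_state();print(s["clock"],s["eef_pos"],s["tool_rot"],s["width"])
p=get("scene");q=get("side");w=get("wrist")
for n,i in(("sc",p),("si",q),("w",w)):
    print(n,[(np.round(d["centre"]),onz(i,d["centre"],115)) for d in ctrl.recognise(i,"tall_jar_lid")[:2]])
cv2.imwrite("pics/m1.png",np.hstack([cv2.resize(p["img"][130:330,240:480],(360,300)),cv2.resize(w["img"],(400,300))])[:,:,::-1])
E
```

```text
2.85 [474.5692655   81.13396575 231.33422811] [3.14078736e+00 1.13559867e-04 1.56962191e+00] 0.2203463297630828
sc [(array([354., 225.]), array([524. , 129.3]))]
si [(array([316., 268.]), array([455.2, 113.3]))]
w [(array([278., 195.]), array([471.5,  88.3]))]
```

View pics/m1.png

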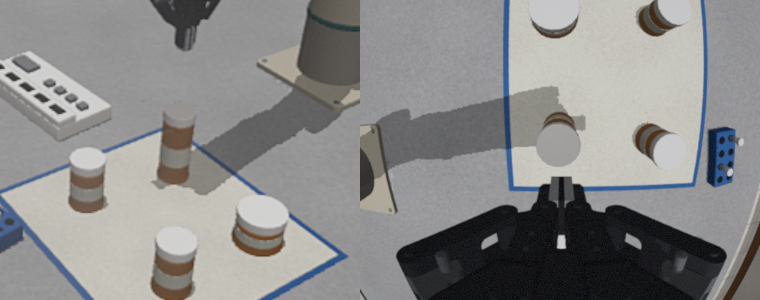

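The wrist view shows the tall lid at full-size pixel (277,200), slightly ahead of the closed tips.

```bash
python3 - <<'E'
from h import *
w=get("wrist");print(onz(w,(277,200),125))
E
```

```text
[470.   86.8]
```

Emit:
step_arm --series '[[[0,0,0,0.02,-0.017,0.095,1],[0,0,0,0,0,0.095,1],[0,0,0,0,0,0.095,1],[0,0,0,0,0,0.095,1],[0,0,0,0,0,0.095,1],[0,0,0,0,0,0.095,1],[0,0,0,0,0,0,1],[0,0,0,0,0,0,1],[0,0,0,0,0,0,1],[0,0,0,0,0,0,1],[0,0,0,0,0,0,1],[0,0,0,0,0,0,1]]]'

```text
clock: 4.4
eef_pos: [471.2, 84.7, 146.2]
tool_rot: [3.141, -0.0, 1.571]
force: [-0.4, -0.2, 0.0]
width: 0.2
gripper_force: 0.0
```

Emit:
step_arm --series '[[[0,0,0,0,0,0,1],[0,0,0,0,0,0,1],[0,0,0,0,0,0,1],[0,0,0,0,0,0,1],[0,0,0,0,0,0,1],[0,0,0,0,0,0,1],[0,0,0,0,0,0,1],[0,0,0,0,0,0,1],[0,0,0,0,0,0,1],[0,0,0,0,0,0,1],[0,0,0,0,0,0,1],[0,0,0,0,0,0,1]]]'

```text
clock: 5.6
eef_pos: [471.1, 84.6, 145.8]
tool_rot: [3.142, -0.0, 1.571]
force: [1.4, 0.2, -0.2]
width: 0.1
gripper_force: 0.0
```

```bash
python3 - <<'E'
from h import *
p=get("scene");q=get("side");w=get("wrist")
cv2.imwrite("pics/m2.png",np.hstack([cv2.resize(p["img"][130:290,280:440],(400,400)),cv2.resize(q["img"][190:350,230:390],(400,400))])[:,:,::-1])
cv2.imwrite("pics/m2w.png",w["img"][:,:,::-1])
E
```

```text
(no output)
```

View pics/m2.png

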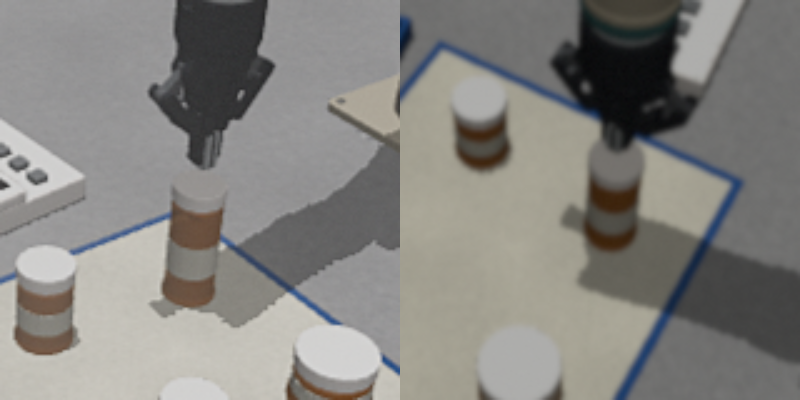

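The tips stand about 2 cm over the tall lid and are centred to within a few mm in both views. I'll hold a little longer, then rise and go over the squat jar.

Emit:
step_arm --series '[[[0,0,0,0,0,0,1],[0,0,0,0,0,0,1],[0,0,0,0,0,0,1],[0,0,0,0,0,-0.13,1],[0,0,0,0,0,-0.13,1],[0,0,0,0,0,-0.13,1],[0,0,0,0.2,-0.01,0,1],[0,0,0,0.2,-0.01,0,1],[0,0,0,0.2,-0.01,0,1],[0,0,0,0.2,-0.01,0,1],[0,0,0,0.2,-0.01,0,1],[0,0,0,0.19,-0.005,0,1]]]'

```text
clock: 6.95
eef_pos: [462.4, 264.5, 204.3]
tool_rot: [-3.141, -0.0, 1.571]
force: [0.7, -0.1, -0.3]
width: 0.0
gripper_force: 0.0
```

Emit:
step_arm --series '[[[0,0,0,0,0,0,1],[0,0,0,0,0,0,1],[0,0,0,0,0,0,1]]]'

```text
clock: 7.25
eef_pos: [462.9, 261.8, 204.2]
tool_rot: [-3.141, 0.001, 1.569]
force: [0.3, 0.2, 0.0]
width: 0.2
gripper_force: 0.0
```

```bash
python3 - <<'E'
from h import *
w=get("wrist")
print([(np.round(d["centre"]),onz(w,d["centre"],50)) for d in ctrl.recognise(w,"squat_jar_lid")[:2]])
cv2.imwrite("pics/m3w.png",w["img"][:,:,::-1])
E
```

```text
[(array([284., 187.]), array([464.8, 267.5]))]
```

View pics/m3w.png

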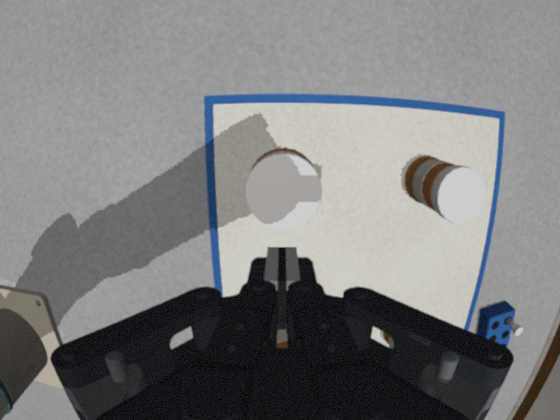

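The squat lid is at (284,190), nearly in line with the tips, so I'll descend with a 2 mm correction and dwell.

Emit:
step_arm --series '[[[0,0,0,0.015,0.01,0.107,1],[0,0,0,0,0,0.107,1],[0,0,0,0,0,0.107,1],[0,0,0,0,0,0.107,1],[0,0,0,0,0,0.107,1],[0,0,0,0,0,0.107,1],[0,0,0,0,0,0.107,1],[0,0,0,0,0,0.107,1],[0,0,0,0,0,0,1],[0,0,0,0,0,0,1],[0,0,0,0,0,0,1],[0,0,0,0,0,0,1]]]'

```text
clock: 8.55
eef_pos: [464.9, 265.6, 76.8]
tool_rot: [3.14, -0.001, 1.57]
force: [0.0, -0.3, 0.4]
width: -0.4
gripper_force: 0.0
```

Emit:
step_arm --series '[[[0,0,0,0,0,0,1],[0,0,0,0,0,0,1],[0,0,0,0,0,0,1],[0,0,0,0,0,0,1],[0,0,0,0,0,0,1],[0,0,0,0,0,0,1],[0,0,0,0,0,0,1],[0,0,0,0,0,0,1],[0,0,0,0,0,0,1],[0,0,0,0,0,0,1],[0,0,0,0,0,0,1],[0,0,0,0,0,0,1]]]'

```text
clock: 9.75
eef_pos: [464.3, 265.4, 75.9]
tool_rot: [-3.142, -0.0, 1.571]
force: [-0.2, -0.3, -0.1]
width: -0.0
gripper_force: 0.0
```

Emit:
step_arm --series '[[[0,0,0,0,0,0,1],[0,0,0,0,0,0,1],[0,0,0,0,0,0,1],[0,0,0,0,0,0,1],[0,0,0,0,0,0,1],[0,0,0,0,0,0,1]]]'

```text
clock: 10.35
eef_pos: [464.3, 265.4, 75.9]
tool_rot: [3.142, -0.0, 1.571]
force: [0.3, -0.7, 0.0]
width: -0.4
gripper_force: 0.0
```

```bash
python3 - <<'E'
from h import *
p=get("scene");q=get("side")
cv2.imwrite("pics/m4.png",np.hstack([cv2.resize(p["img"][170:330,330:490],(400,400)),cv2.resize(q["img"][240:400,200:360],(400,400))])[:,:,::-1])
E
```

```text
(no output)
```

View pics/m4.png

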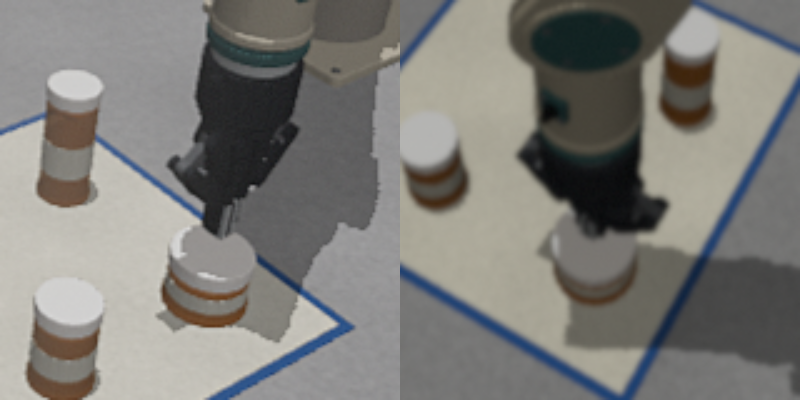

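The tips are centred over the squat lid after more than 2 s of dwell. Next I'll rise and move past the wide key at height, so the wrist camera can see it.

Emit:
step_arm --series '[[[0,0,0,0,0,-0.2,1],[0,0,0,0,0,-0.25,1],[0,0,0,0,0,-0.25,1],[0,0,0,0,0,-0.25,1],[0,0,0,-0.2,0.02,0,1],[0,0,0,-0.2,0.02,0,1],[0,0,0,-0.2,0.02,0,1],[0,0,0,-0.2,0.02,0,1],[0,0,0,-0.2,0.02,0,1],[0,0,0,-0.2,0.02,0,1],[0,0,0,-0.2,0.02,0,1],[0,0,0,-0.2,0.02,0,1]]]'

```text
clock: 11.65
eef_pos: [488.2, 24.2, 218.5]
tool_rot: [3.142, -0.0, 1.571]
force: [1.5, -0.2, 0.0]
width: -0.1
gripper_force: 0.0
```

Emit:
step_arm --series '[[[0,0,0,-0.2,0.015,0,1],[0,0,0,-0.2,0.015,0,1],[0,0,0,-0.2,0.015,0,1],[0,0,0,-0.2,0.015,0,1],[0,0,0,-0.2,0.015,0,1],[0,0,0,-0.2,0.015,0,1],[0,0,0,-0.2,0.015,0,1],[0,0,0,-0.2,0.015,0,1],[0,0,0,-0.2,0.015,0,1],[0,0,0,-0.2,0.015,0,1],[0,0,0,-0.2,0.015,0,1],[0,0,0,-0.2,0.015,0,1]]]'

```text
clock: 12.85
eef_pos: [515.1, -335.7, 218.3]
tool_rot: [-3.141, -0.0, 1.571]
force: [0.0, -0.2, 0.3]
width: 0.0
gripper_force: 0.0
```

Emit:
step_arm --series '[[[0,0,0,0,0,0,1],[0,0,0,0,0,0,1],[0,0,0,0,0,0,1]]]'

```text
clock: 13.15
eef_pos: [515.4, -333.1, 218.2]
tool_rot: [-3.141, -0.001, 1.572]
force: [-0.2, -0.2, -0.2]
width: 0.0
gripper_force: 0.0
```

```bash
python3 - <<'E'
from h import *
w=get("wrist")
print([(np.round(d["centre"]),d["score"],onz(w,d["centre"],38)) for d in ctrl.recognise(w,"wide_key_top")[:2]])
cv2.imwrite("pics/m5w.png",w["img"][:,:,::-1])
E
```

```text
[(array([282., 155.]), 0.88, array([ 516. , -299.1]))]
```

View pics/m5w.png

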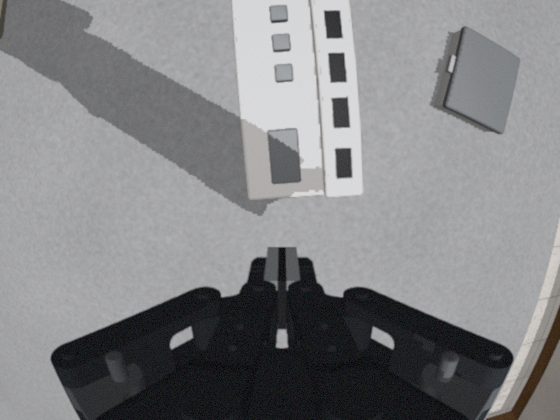

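The wide key is at (284,156), near (516,-299), about 34 mm in +y from the tips. I'll move over it and descend to just above.

Emit:
step_arm --series '[[[0,0,0,0.113,0.003,0,1],[0,0,0,0.113,0.003,0,1],[0,0,0,0,0,0.14,1],[0,0,0,0,0,0.18,1],[0,0,0,0,0,0.18,1],[0,0,0,0,0,0.18,1],[0,0,0,0,0,0.18,1],[0,0,0,0,0,0.14,1],[0,0,0,0,0,0.1,1],[0,0,0,0,0,0,1],[0,0,0,0,0,0,1],[0,0,0,0,0,0,1]]]'

```text
clock: 14.45
eef_pos: [517.1, -300.9, 54.7]
tool_rot: [3.14, 0.001, 1.571]
force: [-0.1, -0.3, -0.9]
width: 0.2
gripper_force: 0.0
```

```bash
python3 - <<'E'
from h import *
p=get("scene");q=get("side")
cv2.imwrite("pics/m6.png",np.hstack([cv2.resize(p["img"][100:240,200:340],(400,400)),cv2.resize(q["img"][100:240,290:430],(400,400))])[:,:,::-1])
E
```

```text
(no output)
```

View pics/m6.png

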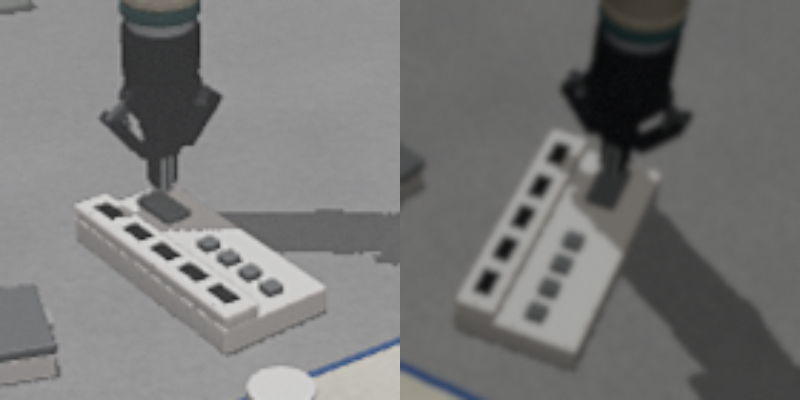

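The tips are above the wide key and the surroundings are clear, so I'll press in small steps.

Emit:
step_arm --series '[[[0,0,0,0,0,0.05,1],[0,0,0,0,0,0.04,1],[0,0,0,0,0,0.013,1],[0,0,0,0,0,0.013,1],[0,0,0,0,0,0.013,1],[0,0,0,0,0,0.013,1],[0,0,0,0,0,0,1],[0,0,0,0,0,0,1]]]'

```text
clock: 15.35
eef_pos: [515.8, -300.5, 33.0]
tool_rot: [-3.141, -0.0, 1.571]
force: [-2.7, 1.5, 9.8]
width: -0.0
gripper_force: 5.0
```

The 9.8 N reading exceeds the 4.2 N spring force, so the key is at its stop. I'll hold briefly with a slight extra push, then lift clear.

Emit:
step_arm --series '[[[0,0,0,0,0,0.004,1],[0,0,0,0,0,0,1],[0,0,0,0,0,0,1]]]'

```text
clock: 15.65
eef_pos: [515.8, -300.5, 32.9]
tool_rot: [-3.141, -0.0, 1.571]
force: [-4.4, 2.6, 13.7]
width: 0.3
gripper_force: 7.0
```

Emit:
step_arm --series '[[[0,0,0,0,0,-0.04,1],[0,0,0,0,0,-0.1,1],[0,0,0,0,0,-0.2,1],[0,0,0,0,0,-0.2,1],[0,0,0,0,0,-0.2,1],[0,0,0,0,0,-0.2,1],[0,0,0,0,0,0,1],[0,0,0,0,0,0,1],[0,0,0,0,0,0,1],[0,0,0,0,0,0,1],[0,0,0,0,0,0,1],[0,0,0,0,0,0,1]]]'

```text
clock: 16.85
eef_pos: [515.9, -300.5, 171.8]
tool_rot: [-3.14, -0.001, 1.571]
force: [0.7, -0.6, -1.2]
width: -0.2
gripper_force: 0.0
```

The z held at 32.9 mm while the force rose, so the key was on its stop, and the tool is now clear at z = 172 mm.

```bash
python3 -c "
from cell import ctrl
print(ctrl.finish_job())"
```

```text
the job is handed in; nothing more can be done
None
```

I pointed at the tall jar and then the squat jar, holding about 2 cm above each lid for over 2 s, pressed the wide key to its stop, lifted clear to z = 172 mm and handed the job in; no verdict was returned, and I took no picture after lifting to confirm the key came back up.

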